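# Finish the slat crib and hold the bundling stand's tensioner open

### The job

Finish the crosswise stack of wooden slats on the bundling stand: lay the two loose slats on top, one squarely above each of the two bottom slats and parallel to them, and let them go. Then push the stand's sprung tensioner arm back, away from the stack, past its pawl click, and finish still holding it pushed back there with the gripper, so that I can slip the strap round. Leave the stack standing and everything else on the table where it is.

Things in the scene. Friction and masses are not known exactly. Their poses are not given: they have to be found in the camera images.
- stand: fixed grey steel base plate of the bundling stand, 230 mm along x, 380 mm along y, top 12 mm above the table; origin on the table near the plate's middle. Its +y half carries the slat stack (centred at 0, +90 mm), its -y part carries the tensioner. Stands with a yaw of up to 0.25 rad either way
- stack1: untreated pine slat 160 x 25 x 15 mm, origin at the centre of its underside, x along its length; bottom layer, lies along the stand's x at its y = +140 mm, loose
- stack2: untreated pine slat 160 x 25 x 15 mm, origin at the centre of its underside, x along its length; bottom layer, lies along the stand's x at its y = +40 mm, loose
- stack3: untreated pine slat 160 x 25 x 15 mm, origin at the centre of its underside, x along its length; second layer, lies along the stand's y at its x = +50 mm, loose
- stack4: untreated pine slat 160 x 25 x 15 mm, origin at the centre of its underside, x along its length; second layer, lies along the stand's y at its x = -50 mm, loose. The stack so far is 30 mm high over the plate
- slat_a: untreated pine slat 160 x 25 x 15 mm, origin at the centre of its underside, x along its length; lies loose and flat on the table at the right (-y) of the stand, to be laid on the stack, in either place
- slat_b: untreated pine slat 160 x 25 x 15 mm, origin at the centre of its underside, x along its length; as slat_a, interchangeable with it. About 25 to 50 g each
- place_left (a point): where the underside's centre of one new slat belongs: above stack1, on top of the second layer, 42 mm over the table; axes are the stand's; the slat lies along x
- place_right (a point): the same for the other new slat: above stack2, 100 mm from place_left, on the stand's -y side of it
- tensioner (a joint): arm angle in rad: 0 at its home stop, grows as pushed to the stand's -y, away from the stack (anticlockwise from above). A spring pushes back: at the roller 5 N at 0, 9 N at 0.4, 12 N at the end stop, 0.70. The pawl adds about 2 N; it clicks at 0.30 and has dropped home by 0.45. It is no lock: let go and the arm springs back. Hold it at 0.5 to 0.6
- tension_arm: the moving arm: flat steel bar 22 mm wide, top 43 mm over the table, that reaches from the pivot 120 mm towards the stand's -x to the upright black roller; origin on the pivot axis, 30 mm over the table; x and y are the stand's when the joint is 0, and turn with the arm
- idler (a point): middle of the upright black idler roller (it does not spin) at the arm's free end, 28 mm in diameter, from 43 to 95 mm over the table; the point is 70 mm over the table. Push the roller from its +y side; between it and the stack some 100 mm are free
- pivot (a point): on the arm's upright pivot axis, 70 mm over the table, fixed to the stand
- brush: wooden hand brush lying among the loose slats, 170 mm long along x; leave alone
- tall_bottle: green glass bottle, standing, 68 mm in diameter, 180 mm high; leave alone
- jar: amber jar with steel lid, 72 mm in diameter, 85 mm high; leave alone
- basin: small orange plastic bowl 100 mm in diameter, 45 mm high; leave alone
- cork_block: cork block 70 x 50 x 30 mm; leave alone
- stopper: black rubber stopper, 36 mm in diameter, 34 mm high; leave alone
Not all that is in view belongs to the job. Leave any black or turquoise look-alike of the slat_a alone.

How it is judged (in metres and radians):
On the way, in this order (a step that is already met when the one before it is completed fails the run):
1. both loose slats lie on top of the stack, let go and at rest (((horizontal distance between slat_a and place_left below 0.02 m and z of slat_a in the frame of place_left between -0.005 and 0.006 m and horizontal distance between slat_b and place_right below 0.02 m and z of slat_b in the frame of place_right between -0.005 and 0.006 m) or (horizontal distance between slat_b and place_left below 0.02 m and z of slat_b in the frame of place_left between -0.005 and 0.006 m and horizontal distance between slat_a and place_right below 0.02 m and z of slat_a in the frame of place_right between -0.005 and 0.006 m)) and angle between the x axis of each of slat_a, slat_b and the x axis of stand, either way round below 0.2 rad and contact force between the fingers and slat_a below 0.2 N and linear speed of each of slat_a, slat_b below 0.03 m/s and contact force between the fingers and slat_b below 0.2 N and distance of each of stack1, stack2, stack3, stack4 from where it was at the start of the episode below 0.02 m), for 0.2 s.
2. the tensioner arm is pushed back past its click (value of joint tensioner above 0.42 rad and contact force between the fingers and tension_arm above 4 N), for 0.2 s.
At the end, for the whole second after the job is handed in: Both new slats rest untouched on the second layer, each above a bottom slat (20 mm, 0.2 rad, height within 5 mm); the lower slats are within 20 mm of their start; the fingers hold the tensioner arm still beyond 0.42 rad, pressing on it with over 4 N (all of step 1 and all of step 2 and velocity of joint tensioner between -0.2 and 0.2 rad/s); the arm keeps its last pose, push and grip.
It fails at once if a bystander is knocked or moved by more than 30 mm (distance of any of brush, tall_bottle, jar, basin, cork_block, stopper from where it was at the start of the episode above 0.03 m).
It also fails if it takes over 66 s, if anything falls off the work surface, if the arm or the gripper's body presses on something with over 40 N, if the wrist force passes 120 N, or if a joint passes its speed limit or range.

### The arm

A 6-joint arm with a two-finger parallel gripper is mounted at the origin on the work surface. World frame = base frame: x ahead of the robot, y to its left, z up, the work surface at z = 0. Lengths are in m, angles in degrees, forces in N, time in s.
With the tool pointing down it reaches from about 0.375 to 0.9 m from the base axis. Payload 3.1 kg.
Tool frame: the origin (TCP) lies on the centre line of the jaws, within the pads' length; the fingertips stand 17 mm ahead of it and the grasp point (between the pads) lies 2 mm behind it; y points along the fingers, x is the direction in which the jaws open and shut, and the axes are right-handed (so a half turn about y gives the same grasp; the last joint's range is limited). The gripper opens to 87 mm and grips with 3 to 60 N. Pads are 19 mm wide; open, the fingers measure 117 mm over their backs; the gripper's body (75 mm by 190 mm) begins 51 mm behind the grasp point.
Start: joints at [-74.112, 30.224, 82.088, -0, 67.689, -10.227], TCP at [0.275, -0.561, 0.24] pointing down, gripper open.
Joint ranges: [-176.69, 176.69], [-43.24, 126.21], [12.49, 139.97], [-82, 262], [0, 151.66], [-163.58, 163.58]. Speed limits (degrees/s): [159.86, 159.86, 180, 180, 180, 180].

### API

Orientations are given as a 3x3 rotation matrix whose columns are the frame's x, y, z axes.
In Python, from rig import read_state, capture, camera_info, hand_in, trace, tip_of gives the robot as it stands.
- The arm moves only by the tool jog_arm, never from a script. Its argument "steps" is a list of rows, each an object with "fingers": the opening in per cent of the stroke, from 0 (shut) to 100 (fully open); "delta_pos": the shift along the world's x, y, z in mm, a list of three; "turn": the turn about the world's z in degrees. A call has 1 to 20 rows; each row is the pose to reach, as a shift and turn from the pose commanded when the call began; what a row does not reach only later rows make up. A row lasts 1/12 s, in which the tool goes at most 41.7 mm and 7.16 degrees, less where a joint would pass 70% of its speed; a pose out of reach is approached as far as the arm can. A call with a gripper value outside its range is refused whole. The fingers move at their own pace and stop on an object; the grip force is fixed at half the most. Time passes only in rows, so rows that repeat a pose let the fingers close. It gives the time, the measured TCP pose, the force and the opening at its end, in the units of the state.
- read_state(): the state, without advancing time (a new reading comes with each control period).
- capture(name): name is "scene" or "top"; returns the picture (480x640x3 uint8, red, green, blue); there is no depth.
- camera_info(name): a dict with "fov_y" (degrees; the focal length in pixels is half the picture's height over the tangent of half this angle, whatever the lens; pixels are square), "cx", "cy" (the principal point, pixels), "view" (4x4, takes a point from world to camera coordinates). Camera axes: x right, y down, z forward; pixel columns grow to the right and rows downward; lengths in m; the calibration is good to about 2 mm. A picture is of the moment at which its call begins. camera_info takes no time and is no camera call.
- hand_in(): hands the job in, once; it reports no verdict.
Trained networks look in the newest picture that a camera, given by its name, has taken for a name from the list of things; names that differ only in an ending like _2 or _b are one class to them, and where a whole thing is asked for, a point or a joint stands for the part that bears it (a point fixed in the world has none). Each returns a list of dicts, best first, with "confidence" (0 to 1); they miss things now and then, are a little off and sometimes report something else, mostly with a low value. They report only what shows in the picture. A call takes as long as a camera call. They do not tell look-alikes from the thing itself.
- trace(target, camera): "mask" (480x640 bool, what is visible of it).
- tip_of(target, camera): "position" ([x, y, z] in m, in world coordinates, good to about 4 mm: a listed point, or the origin of a listed thing).
The state is a dict: "time_s": time; "joint_positions": joint angles; "qvel": joint speeds; "tau": joint torques, N m; "position": TCP position; "tcp_rot": TCP orientation; "force": force on the tool from outside, world axes, zero at the start; "moment": the same for the moment, N m; "opening": opening from 0.0 (shut) to 1.0 (fully open).
Only numpy, scipy, OpenCV 4.12 (cv2) and the standard library are available. Lean on these libraries where they do the work, as an engineer would, in place of code of your own. Each camera call takes 0.05 s, during which the arm holds its last target.

## Working session

There is one attempt and no reset: what is moved stays moved. The work goes in short steps, Python scripts to look and compute and a tool call to move; the robot and the scene stay as the last step left them, time stands still between calls to the robot, and variables do not carry over. Pictures are saved under pics/ and viewed, and the job is handed in when it is done.

Besides the shell and the picture viewer there is one more tool, called after "Emit:" by a JSON object that holds its "name" and its "arguments". jog_arm: Moves the arm, as the interface text tells. Its arguments: {"type":"object","properties":{"steps":{"type":"array","items":{"type":"object","properties":{"fingers":{"type":"number"},"delta_pos":{"type":"array","items":{"type":"number"}},"turn":{"type":"number"}}}}},"required":["steps"]}

```bash
mkdir -p pics; python3 - <<'E'
from rig import *
import cv2
for n in("scene","top"):
    im=capture(n); cv2.imwrite(f"pics/{n}0.png",im[...,::-1]); i=camera_info(n); print(n,i)
s=read_state(); print(s['time_s'],s['position'],s['tcp_rot'],s['opening'])
for t in ["stand","stack1","stack3","slat_a","slat_b","idler","pivot","brush","tension_arm","place_left","place_right"]:
    r=tip_of(t,"top"); print(t,[(x['confidence'],[round(float(v),4) for v in x['position']]) for x in r])
E
```

```text
scene {'fov_y': 45.990499714723796, 'cx': 328.79013727142575, 'cy': 238.17566578681138, 'view': array([[-0.85598833,  0.51698017, -0.00393477,  0.42649185],
       [ 0.41451479,  0.68174341, -0.60282951, -0.14010542],
       [-0.3089684 , -0.51764605, -0.79786033,  1.6098067 ],
       [ 0.        ,  0.        ,  0.        ,  1.        ]])}
top {'fov_y': 53.735214562884465, 'cx': 310.1266223748473, 'cy': 235.78064038768338, 'view': array([[-0.02272159, -0.99974021, -0.0017986 ,  0.01793249],
       [-0.98470405,  0.02269065, -0.17275145,  0.51222722],
       [ 0.17274738, -0.00215409, -0.98496381,  1.37721781],
       [ 0.        ,  0.        ,  0.        ,  1.        ]])}
0.1 [ 0.27495216 -0.56056371  0.23867082] [[ 4.40174826e-01 -5.44430559e-04  8.97911926e-01]
 [-8.97909978e-01  1.90229167e-03  4.40175025e-01]
 [-1.94773511e-03 -9.99998042e-01  3.48491273e-04]] 1.0055842891247855
stand []
stack1 [(0.97, [0.5832, 0.249, 0.0278]), (0.88, [0.525, 0.2018, 0.0154]), (0.77, [0.4806, 0.2598, 0.0298]), (0.73, [0.5402, 0.3032, 0.0135])]
stack3 [(0.97, [0.5832, 0.249, 0.0278]), (0.88, [0.525, 0.2018, 0.0154]), (0.77, [0.4806, 0.2598, 0.0298]), (0.73, [0.5402, 0.3032, 0.0135])]
slat_a [(0.71, [0.5373, -0.2868, 0.0013]), (0.58, [0.4754, -0.389, -0.0001]), (0.31, [0.5252, 0.2017, 0.0144])]
slat_b [(0.71, [0.5373, -0.2868, 0.0013]), (0.58, [0.4754, -0.389, -0.0001]), (0.31, [0.5252, 0.2017, 0.0144])]
idler [(0.71, [0.4685, 0.0385, 0.0715]), (0.71, [0.5242, 0.2009, 0.0139])]
pivot [(0.85, [0.5894, 0.0278, 0.0713]), (0.15, [0.5382, -0.2871, 0.0029])]
brush [(0.8, [0.4712, -0.2025, 0.0006])]
tension_arm [(0.67, [0.5887, 0.0238, 0.0327])]
place_left [(0.84, [0.5383, 0.3008, 0.0457]), (0.72, [0.584, 0.0239, 0.0312]), (0.34, [0.6998, -0.2967, -0.001])]
place_right [(0.98, [0.5216, 0.1995, 0.0418]), (0.56, [0.5378, 0.3016, 0.0395])]
```

View pics/top0.png

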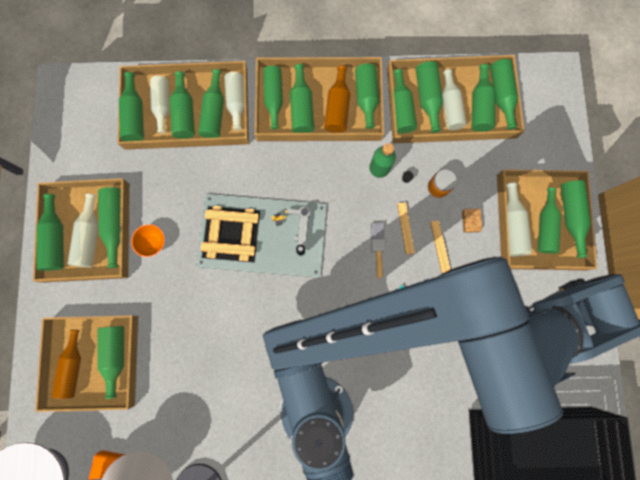

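View pics/scene0.png

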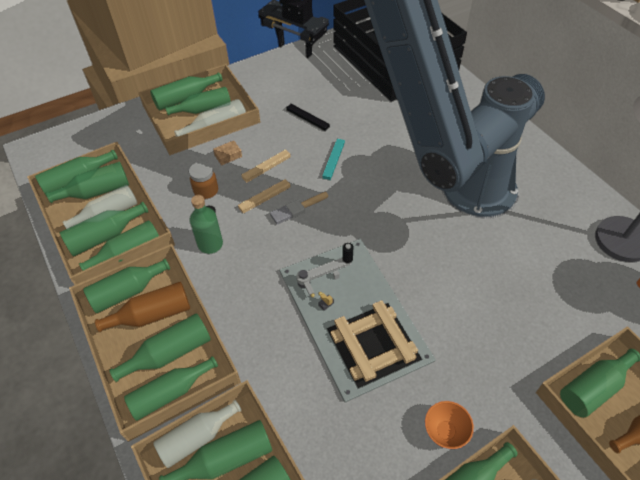

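```bash
cat > h.py <<'E'
from rig import *
import numpy as np, cv2
def K(n):
    i=camera_info(n); f=240/np.tan(np.radians(i['fov_y']/2)); return f,i['cx'],i['cy'],np.array(i['view'])
def toplane(n,uv,z):
    f,cx,cy,V=K(n); uv=np.atleast_2d(uv).astype(float)
    d=np.c_[(uv[:,0]-cx)/f,(uv[:,1]-cy)/f,np.ones(len(uv))]@V[:3,:3]
    c=-V[:3,:3].T@V[:3,3]; return c+d*((z-c[2])/d[:,2])[:,None]
def proj(n,P):
    f,cx,cy,V=K(n); q=np.atleast_2d(P)@V[:3,:3].T+V[:3,3]; return np.c_[f*q[:,0]/q[:,2]+cx,f*q[:,1]/q[:,2]+cy]
def rect(n,mask,z):
    v,u=np.nonzero(mask); p=toplane(n,np.c_[u,v],z)[:,:2]*1000
    c,wh,a=cv2.minAreaRect(p.astype(np.float32)); 
    m=p.mean(0); w,E=np.linalg.eigh(np.cov(p.T)); ax=E[:,1]
    return np.round(c,1),np.round(wh,1),round(a,1),'mean',m.round(1),'axis',round(np.degrees(np.arctan2(ax[1],ax[0]))%180,1),'n',len(u)
E
python3 - <<'E'
from h import *
for n in("top","scene"):
    im=capture(n)
    for t,z in (("slat_a",.015),("stack1",.027)):
        for r in trace(t,n): print(n,t,r['confidence'],rect(n,r['mask'],z))
    for t in("idler","pivot","stack1","slat_a","place_left","place_right","stand"):
        print(n,t,[(x['confidence'],[round(float(v),4) for v in x['position']]) for x in tip_of(t,n)])
t=cv2.imread("pics/top0.png"); s=cv2.imread("pics/scene0.png")
cv2.imwrite("pics/z1.png",np.hstack([cv2.resize(t[180:290,345:465],(400,367),interpolation=cv2.INTER_CUBIC),cv2.resize(s[130:240,180:300],(400,367),interpolation=cv2.INTER_CUBIC)]))
cv2.imwrite("pics/z2.png",cv2.resize(t[180:290,190:340],(800,587),interpolation=cv2.INTER_CUBIC))
E
```

```text
top slat_a 0.78 (array([ 536.9, -287.1]), array([161.5,  31.4]), 6.1, 'mean', array([ 534.5, -287.3]), 'axis', np.float64(5.8), 'n', 492)
top slat_a 0.74 (array([525.2, 152.4]), array([383.3, 232.2]), 84.2, 'mean', array([521.9, 134.2]), 'axis', np.float64(84.1), 'n', 7666)
top slat_a 0.7 (array([536.8,  28.6]), array([150. ,  70.5]), 13.2, 'mean', array([542.7,  32.6]), 'axis', np.float64(0.2), 'n', 453)
top slat_a 0.61 (array([ 479.5, -389.6]), array([158.5,  27.9]), 8.9, 'mean', array([ 479. , -389.4]), 'axis', np.float64(8.7), 'n', 454)
top slat_a 0.27 (array([ 675.8, -408.1]), array([72.4, 99.1]), 43.1, 'mean', array([ 675., -409.]), 'axis', np.float64(130.2), 'n', 599)
top stack1 0.85 (array([483.6, 255.4]), array([158.6,  26. ]), 84.0, 'mean', array([483.6, 254.9]), 'axis', np.float64(84.1), 'n', 432)
top stack1 0.8 (array([583.3, 244.2]), array([160.5,  27.4]), 83.7, 'mean', array([582.9, 242.4]), 'axis', np.float64(83.9), 'n', 445)
top stack1 0.76 (array([535.2, 298.4]), array([ 30.9, 161.5]), 85.9, 'mean', array([531.6, 298.3]), 'axis', np.float64(174.7), 'n', 336)
top stac
[... 1962 characters left out ...]
002])]
scene stack1 [(0.94, [0.5254, 0.2015, 0.013]), (0.79, [0.5366, 0.3, 0.0088]), (0.74, [0.4855, 0.2553, 0.0269]), (0.67, [0.5798, 0.2451, 0.0288])]
scene slat_a [(0.82, [0.5378, -0.2887, -0.0002]), (0.72, [0.4797, -0.3877, -0.0028]), (0.71, [0.294, -0.3124, 0.0017]), (0.64, [0.2685, -0.5148, 0.0019]), (0.45, [0.671, -0.4001, 0.003]), (0.27, [0.5819, 0.2489, 0.0262]), (0.21, [0.5573, -0.489, 0.0011])]
scene place_left [(0.71, [0.5359, 0.3028, 0.0424]), (0.36, [0.5278, 0.2027, 0.0135])]
scene place_right [(0.95, [0.5255, 0.2017, 0.0389])]
scene stand [(0.66, [0.5199, 0.1634, -0.0013]), (0.51, [0.5138, 0.4917, -0.0034]), (0.35, [0.5378, -0.2881, -0.0011]), (0.28, [0.5888, 0.0239, 0.0311])]
```

View pics/z1.png

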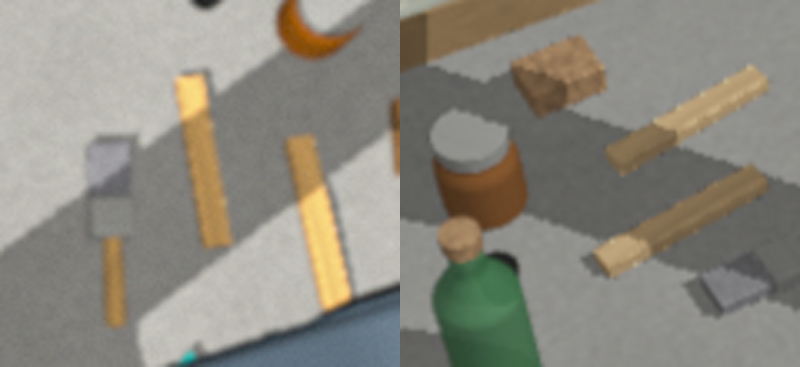

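View pics/z2.png

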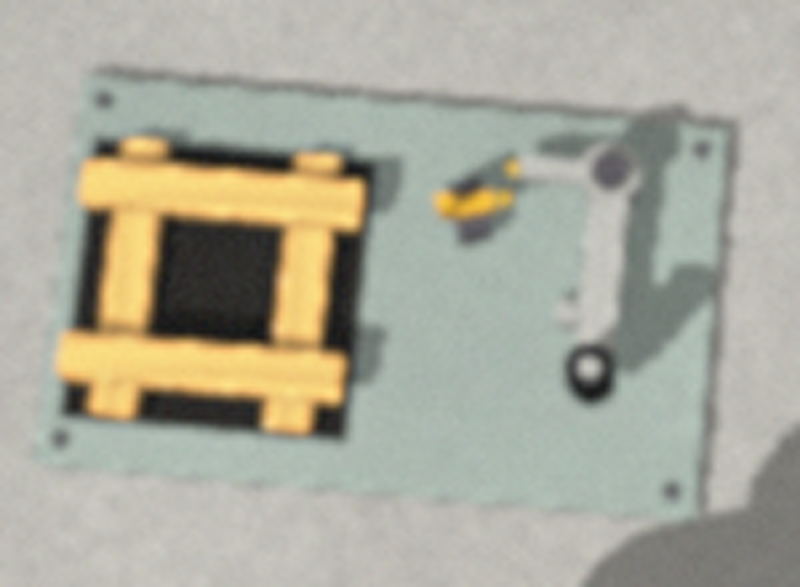

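```bash
python3 - <<'E'
from h import *
for t in("jar","tall_bottle","stopper","cork_block","brush","basin"):
    r=tip_of(t,"scene"); q=tip_of(t,"top")
    for z in (r,q): print(t,[(x['confidence'],[round(float(v),3) for v in x['position']]) for x in z][:2])
E
```

```text
jar [(0.62, [0.673, -0.399, 0.003]), (0.48, [0.473, -0.197, -0.005])]
jar [(0.82, [0.67, -0.398, 0.002])]
tall_bottle [(0.57, [0.736, -0.213, -0.002])]
tall_bottle [(0.73, [0.737, -0.217, 0.0]), (0.66, [0.523, 0.166, -0.002])]
stopper [(0.59, [0.699, -0.297, 0.001])]
stopper [(0.62, [0.696, -0.295, -0.0])]
cork_block [(0.91, [0.556, -0.489, 0.005]), (0.33, [0.695, -0.294, 0.002])]
cork_block [(0.73, [0.559, -0.489, 0.002])]
brush [(0.94, [0.475, -0.198, -0.001]), (0.7, [0.537, 0.301, 0.045])]
brush [(0.68, [0.472, -0.201, 0.002])]
basin [(0.71, [0.509, 0.498, 0.001])]
basin [(0.97, [0.514, 0.492, 0.0])]
```

Emit:
{"name": "jog_arm", "arguments": {"steps": [{"delta_pos": [40,40,-10],"turn": -7,"fingers": 55},{"delta_pos": [75,75,-20],"turn": -14,"fingers": 55},{"delta_pos": [105,100,-40],"turn": -17,"fingers": 55},{"delta_pos": [135,125,-60],"turn": -17,"fingers": 55},{"delta_pos": [165,145,-80],"turn": -17,"fingers": 55},{"delta_pos": [190,165,-100],"turn": -17,"fingers": 55},{"delta_pos": [203,172,-120],"turn": -17,"fingers": 55},{"delta_pos": [203,172,-120],"turn": -17,"fingers": 55},{"delta_pos": [203,172,-120],"turn": -17,"fingers": 55}]}}

```text
time_s: 3.0
position: [0.4786, -0.3864, 0.1172]
tcp_rot: [[0.162, -0.003, 0.987], [-0.987, 0.004, 0.162], [-0.004, -1.0, -0.003]]
force: [-0.9, 0.2, 0.9]
opening: 0.556
```

Emit:
{"name": "jog_arm", "arguments": {"steps": [{"delta_pos": [0,-1,-30],"fingers": 55},{"delta_pos": [0,-1,-55],"fingers": 55},{"delta_pos": [0,-1,-75],"fingers": 55},{"delta_pos": [0,-1,-90],"fingers": 55},{"delta_pos": [0,-1,-96],"fingers": 55},{"delta_pos": [0,-1,-96],"fingers": 55},{"delta_pos": [0,-1,-96],"fingers": 55}]}}

```text
$.steps[0]: bad value
```

```bash
python3 - <<'E'
from h import *
s=read_state(); print(s['position'],s['force'],s['opening'])
im=capture("scene"); cv2.imwrite("pics/g1.png",cv2.resize(im[100:250,170:370],(800,600),interpolation=cv2.INTER_CUBIC)[...,::-1])
E
```

```text
[ 0.4786472  -0.38643597  0.11724092] [-0.92765181  0.17999089  0.86122068] 0.5560960280819863
```

View pics/g1.png

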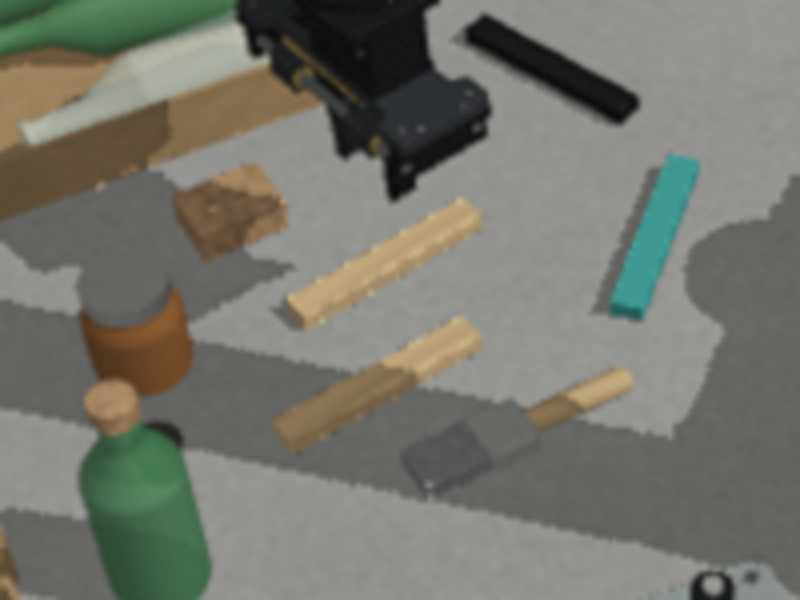

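The picture shows the gripper above slat B with the fingers clear; the move was refused because every row needs "turn".

Emit:
{"name": "jog_arm", "arguments": {"steps": [{"delta_pos": [0,-1,-30],"turn": 0,"fingers": 55},{"delta_pos": [0,-1,-55],"turn": 0,"fingers": 55},{"delta_pos": [0,-1,-75],"turn": 0,"fingers": 55},{"delta_pos": [0,-1,-90],"turn": 0,"fingers": 55},{"delta_pos": [0,-1,-96],"turn": 0,"fingers": 55},{"delta_pos": [0,-1,-96],"turn": 0,"fingers": 55},{"delta_pos": [0,-1,-96],"turn": 0,"fingers": 55}]}}

```text
time_s: 3.63
position: [0.478, -0.3919, 0.0248]
tcp_rot: [[0.157, 0.001, 0.988], [-0.988, -0.002, 0.157], [0.002, -1.0, 0.001]]
force: [-0.1, -0.0, 0.7]
opening: 0.552
```

```bash
python3 - <<'E'
from h import *
s=read_state(); print(s['position'],s['force'],s['opening'])
im=capture("scene"); cv2.imwrite("pics/g2.png",cv2.resize(im[100:250,170:370],(800,600),interpolation=cv2.INTER_CUBIC)[...,::-1])
E
```

```text
[ 0.47797769 -0.39186704  0.02476719] [-5.53599958e-02 -1.69503452e-04  6.50707814e-01] 0.5523948667361551
```

View pics/g2.png

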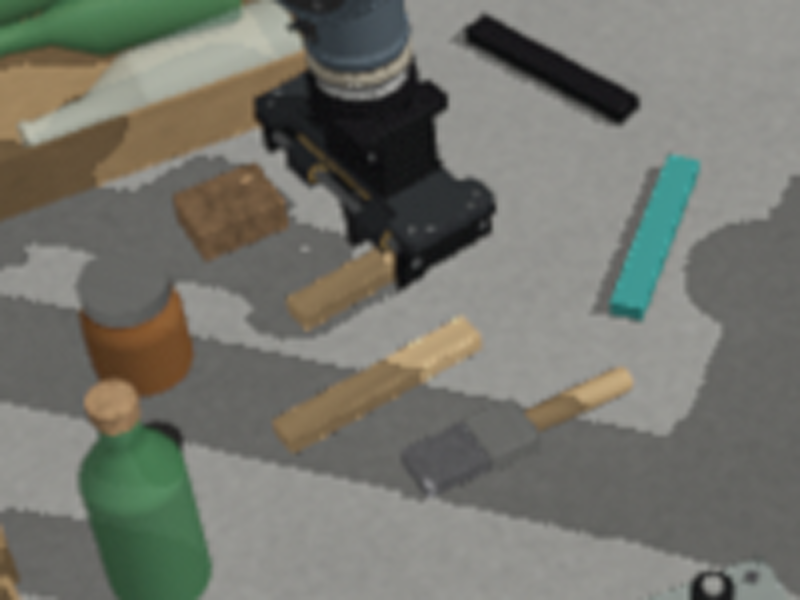

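Emit:
{"name": "jog_arm", "arguments": {"steps": [{"delta_pos": [0,2,-3],"turn": 0,"fingers": 55},{"delta_pos": [0,2,-4],"turn": 0,"fingers": 30},{"delta_pos": [0,2,-4],"turn": 0,"fingers": 10},{"delta_pos": [0,2,-4],"turn": 0,"fingers": 10},{"delta_pos": [0,2,-4],"turn": 0,"fingers": 10},{"delta_pos": [0,2,-4],"turn": 0,"fingers": 10},{"delta_pos": [0,2,-4],"turn": 0,"fingers": 10}]}}

```text
time_s: 4.27
position: [0.4784, -0.3883, 0.0198]
tcp_rot: [[0.158, 0.0, 0.987], [-0.987, -0.0, 0.158], [0.001, -1.0, 0.0]]
force: [0.5, 0.0, 1.2]
opening: 0.286
```

Emit:
{"name": "jog_arm", "arguments": {"steps": [{"delta_pos": [0,0,15],"turn": 0,"fingers": 10},{"delta_pos": [0,0,40],"turn": 0,"fingers": 10},{"delta_pos": [0,0,70],"turn": 0,"fingers": 10},{"delta_pos": [0,0,100],"turn": 0,"fingers": 10},{"delta_pos": [0,8,125],"turn": 0,"fingers": 10},{"delta_pos": [5,25,145],"turn": 0,"fingers": 10},{"delta_pos": [10,50,150],"turn": -2,"fingers": 10},{"delta_pos": [15,80,150],"turn": -4,"fingers": 10},{"delta_pos": [20,110,150],"turn": -6,"fingers": 10},{"delta_pos": [25,140,150],"turn": -8,"fingers": 10},{"delta_pos": [30,170,150],"turn": -10,"fingers": 10},{"delta_pos": [35,200,150],"turn": -12,"fingers": 10},{"delta_pos": [40,230,150],"turn": -14,"fingers": 10},{"delta_pos": [45,260,150],"turn": -15,"fingers": 10},{"delta_pos": [50,290,150],"turn": -15,"fingers": 10},{"delta_pos": [55,320,150],"turn": -15,"fingers": 10},{"delta_pos": [59,350,150],"turn": -15,"fingers": 10},{"delta_pos": [59,380,150],"turn": -15,"fingers": 10},{"delta_pos": [59,410,150],"turn": -15,"fingers": 10},{"delta_pos": [59,440,150],"turn": -15,"fingers": 10}]}}

```text
time_s: 5.93
position: [0.5368, 0.0534, 0.1695]
tcp_rot: [[-0.102, -0.0, 0.995], [-0.995, 0.0, -0.102], [-0.0, -1.0, -0.0]]
force: [0.0, -0.1, -0.8]
opening: 0.28
```

Emit:
{"name": "jog_arm", "arguments": {"steps": [{"delta_pos": [0,30,0],"turn": 0,"fingers": 10},{"delta_pos": [0,60,0],"turn": 0,"fingers": 10},{"delta_pos": [0,90,0],"turn": 0,"fingers": 10},{"delta_pos": [0,120,0],"turn": 0,"fingers": 10},{"delta_pos": [0,150,0],"turn": 0,"fingers": 10},{"delta_pos": [0,180,0],"turn": 0,"fingers": 10},{"delta_pos": [0,205,-10],"turn": 0,"fingers": 10},{"delta_pos": [0,225,-20],"turn": 0,"fingers": 10},{"delta_pos": [0,240,-40],"turn": 0,"fingers": 10},{"delta_pos": [0,249,-60],"turn": 0,"fingers": 10},{"delta_pos": [0,249,-75],"turn": 0,"fingers": 10},{"delta_pos": [0,249,-75],"turn": 0,"fingers": 10},{"delta_pos": [0,249,-75],"turn": 0,"fingers": 10},{"delta_pos": [0,249,-75],"turn": 0,"fingers": 10}]}}

```text
time_s: 7.1
position: [0.5376, 0.3007, 0.0952]
tcp_rot: [[-0.103, 0.001, 0.995], [-0.995, 0.0, -0.103], [-0.0, -1.0, 0.001]]
force: [0.1, 0.5, 0.1]
opening: 0.278
```

```bash
python3 - <<'E'
from h import *
s=read_state(); print(s['time_s'],s['position'],s['force'],s['opening'])
im=capture("scene"); t=capture("top")
cv2.imwrite("pics/p1.png",np.hstack([cv2.resize(im[270:410,280:460],(400,311),interpolation=cv2.INTER_CUBIC),cv2.resize(t[180:290,170:310],(400,311),interpolation=cv2.INTER_CUBIC)])[...,::-1])
for r in trace("slat_a","scene"): print(r['confidence'],rect("scene",r['mask'],s['position'][2]-.005))
E
```

```text
7.1 [0.53760858 0.30073458 0.09516623] [0.09244356 0.47227532 0.11940487] 0.2784879603034841
0.84 (array([ 339. , -241.9]), array([157.5,  28.4]), 43.6, 'mean', array([ 341.1, -239. ]), 'axis', np.float64(43.5), 'n', 396)
0.67 (array([539. , 302.8]), array([ 31.1, 163.4]), 84.7, 'mean', array([577.6, 299.8]), 'axis', np.float64(173.6), 'n', 445)
0.6 (array([ 313.7, -428.9]), array([ 38.1, 158.7]), 20.3, 'mean', array([ 313.1, -426.3]), 'axis', np.float64(110.0), 'n', 448)
0.21 (array([536.5,  53.8]), array([174.5,  72.5]), 15.2, 'mean', array([542.4,  59.1]), 'axis', np.float64(6.9), 'n', 880)
```

View pics/p1.png

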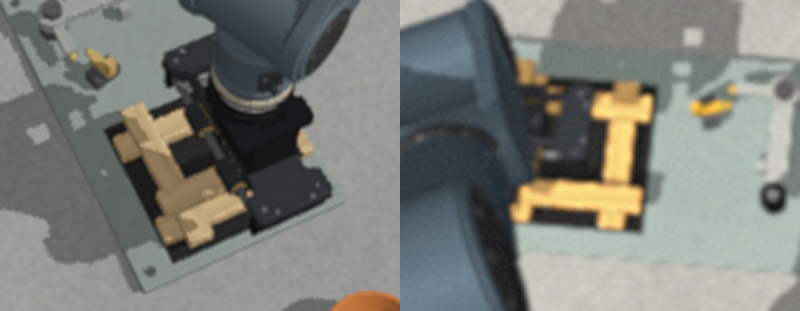

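Emit:
{"name": "jog_arm", "arguments": {"steps": [{"delta_pos": [0,0,-10],"turn": 0,"fingers": 10},{"delta_pos": [0,0,-20],"turn": 0,"fingers": 10},{"delta_pos": [0,0,-27],"turn": 0,"fingers": 10},{"delta_pos": [0,0,-31],"turn": 0,"fingers": 10},{"delta_pos": [0,0,-33],"turn": 0,"fingers": 10},{"delta_pos": [0,0,-33],"turn": 0,"fingers": 10},{"delta_pos": [0,0,-33],"turn": 0,"fingers": 10}]}}

```text
time_s: 7.83
position: [0.5362, 0.3004, 0.0617]
tcp_rot: [[-0.102, -0.002, 0.995], [-0.995, -0.001, -0.102], [0.001, -1.0, -0.002]]
force: [-2.8, -1.2, 5.8]
opening: 0.287
```

Emit:
{"name": "jog_arm", "arguments": {"steps": [{"delta_pos": [0,0,0],"turn": 0,"fingers": 35},{"delta_pos": [0,0,0],"turn": 0,"fingers": 45},{"delta_pos": [0,0,0],"turn": 0,"fingers": 50},{"delta_pos": [0,0,0],"turn": 0,"fingers": 50},{"delta_pos": [0,0,10],"turn": 0,"fingers": 50},{"delta_pos": [0,0,30],"turn": 0,"fingers": 50},{"delta_pos": [0,0,60],"turn": 0,"fingers": 50},{"delta_pos": [0,0,90],"turn": 0,"fingers": 50},{"delta_pos": [0,-15,108],"turn": 0,"fingers": 50},{"delta_pos": [0,-45,108],"turn": 0,"fingers": 50},{"delta_pos": [0,-80,108],"turn": 0,"fingers": 50},{"delta_pos": [0,-115,108],"turn": 0,"fingers": 50},{"delta_pos": [0,-150,108],"turn": 0,"fingers": 50},{"delta_pos": [0,-185,108],"turn": 2,"fingers": 50},{"delta_pos": [0,-220,108],"turn": 4,"fingers": 50},{"delta_pos": [0,-255,108],"turn": 6,"fingers": 50},{"delta_pos": [0,-290,108],"turn": 8,"fingers": 50},{"delta_pos": [0,-325,108],"turn": 10,"fingers": 50},{"delta_pos": [0,-360,108],"turn": 12,"fingers": 50}]}}

```text
time_s: 9.42
position: [0.5371, -0.0609, 0.1703]
tcp_rot: [[0.108, 0.001, 0.994], [-0.994, -0.0, 0.108], [0.0, -1.0, 0.001]]
force: [0.3, -0.2, 0.7]
opening: 0.5
```

```bash
python3 - <<'E'
from h import *
s=read_state(); print(s['time_s'],s['position'],s['force'],s['opening'])
im=capture("scene"); t=capture("top")
cv2.imwrite("pics/p2.png",np.hstack([cv2.resize(im[270:410,280:460],(400,311),interpolation=cv2.INTER_CUBIC),cv2.resize(t[180:290,170:310],(400,311),interpolation=cv2.INTER_CUBIC)])[...,::-1])
for n in("scene","top"):
  for r in trace("slat_a",n): print(n,r['confidence'],rect(n,r['mask'],.015),rect(n,r['mask'],.057)[:4])
E
```

```text
9.4167 [ 0.53709762 -0.0608995   0.17031081] [ 0.2903631  -0.18158446  0.69744178] 0.49995246986950515
scene 0.91 (array([ 295.3, -304.6]), array([170.8,  36.7]), 41.9, 'mean', array([ 294.3, -306.9]), 'axis', np.float64(44.4), 'n', 412) (array([ 317.5, -268.8]), array([164.7,  35.4]), 41.9, 'mean')
scene 0.83 (array([522.7, 288.2]), array([ 32.4, 167.8]), 84.1, 'mean', array([523.9, 287.9]), 'axis', np.float64(174.2), 'n', 936) (array([536.8, 303. ]), array([ 31.2, 161.8]), 84.1, 'mean')
scene 0.74 (array([ 558.5, -279. ]), array([117.6,  40.1]), 8.3, 'mean', array([ 557.3, -279.6]), 'axis', np.float64(8.3), 'n', 422) (array([ 571.3, -244.1]), array([113.4,  38.7]), 8.3, 'mean')
scene 0.27 (array([527.6, 157.7]), array([385.9, 232.4]), 83.7, 'mean', array([533. , 151.3]), 'axis', np.float64(80.7), 'n', 10636) (array([541.6, 177.2]), array([372.3, 224.2]), 83.7, 'mean')
top 0.77 (array([ 268.7, -511.5]), array([ 31. , 162.5]), 19.8, 'mean', array([ 269.1, -511. ]), 'axis', np.float64(110.3), 'n', 520) (array([ 268.6, -496.2]), array([ 30.1, 157.7]), 19.8, 'mean')
top 0.66 (array([ 53
[... 237 characters left out ...]
'mean', array([ 298.1, -307.4]), 'axis', np.float64(43.5), 'n', 529) (array([ 294.1, -299.6]), array([157.9,  31.3]), 42.8, 'mean')
top 0.58 (array([589.8, 302. ]), array([27.7, 70.3]), 86.6, 'mean', array([589.9, 302. ]), 'axis', np.float64(171.0), 'n', 181) (array([580.3, 293.4]), array([26.9, 68.2]), 86.6, 'mean')
top 0.53 (array([598.4,  60.4]), array([49.6, 15.9]), 88.7, 'mean', array([596.6,  60.1]), 'axis', np.float64(84.0), 'n', 74) (array([588.6,  58.9]), array([48.1, 15.4]), 88.7, 'mean')
top 0.16 (array([ 471.4, -199.9]), array([ 42.8, 169.7]), 87.4, 'mean', array([ 483.2, -201.2]), 'axis', np.float64(179.4), 'n', 577) (array([ 465.4, -193.7]), array([ 41.6, 164.7]), 87.4, 'mean')
```

View pics/p2.png

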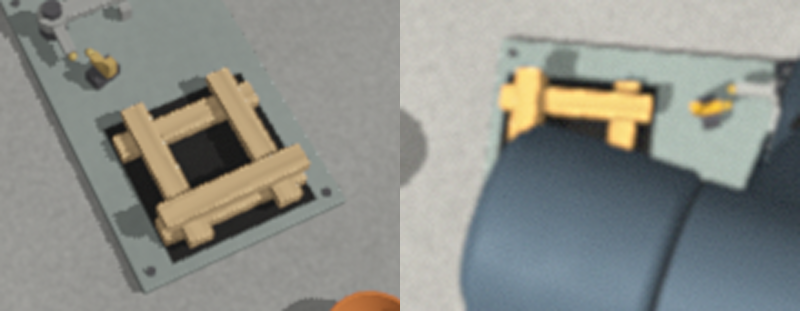

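Emit:
{"name": "jog_arm", "arguments": {"steps": [{"delta_pos": [0,-35,0],"turn": 0,"fingers": 50},{"delta_pos": [0,-70,0],"turn": 0,"fingers": 50},{"delta_pos": [0,-105,0],"turn": 0,"fingers": 50},{"delta_pos": [0,-140,0],"turn": 0,"fingers": 50},{"delta_pos": [0,-170,0],"turn": 0,"fingers": 50},{"delta_pos": [0,-200,-10],"turn": 0,"fingers": 50},{"delta_pos": [0,-220,-25],"turn": 0,"fingers": 50},{"delta_pos": [0,-228,-45],"turn": 0,"fingers": 50},{"delta_pos": [0,-228,-70],"turn": 0,"fingers": 50},{"delta_pos": [0,-228,-95],"turn": 0,"fingers": 50},{"delta_pos": [0,-228,-110],"turn": 0,"fingers": 50},{"delta_pos": [0,-228,-110],"turn": 0,"fingers": 50},{"delta_pos": [0,-228,-110],"turn": 0,"fingers": 50}]}}

```text
time_s: 10.7
position: [0.5372, -0.2853, 0.059]
tcp_rot: [[0.108, -0.002, 0.994], [-0.994, 0.002, 0.108], [-0.002, -1.0, -0.002]]
force: [-0.3, 0.0, 0.2]
opening: 0.507
```

```bash
python3 - <<'E'
from h import *
s=read_state(); print(s['time_s'],s['position'],s['force'],s['opening'])
im=capture("scene"); cv2.imwrite("pics/g3.png",cv2.resize(im[100:250,170:370],(800,600),interpolation=cv2.INTER_CUBIC)[...,::-1])
E
```

```text
10.7 [ 0.53717955 -0.28531887  0.05901992] [-0.32897611  0.03763495  0.17274367] 0.5065594670839354
```

View pics/g3.png

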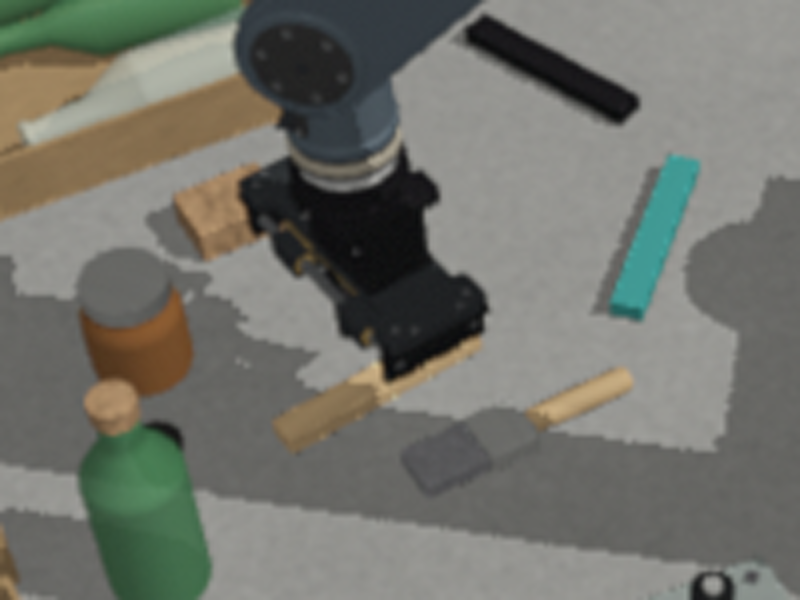

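The gripper is centred over slat A, clear of the brush.

Emit:
{"name": "jog_arm", "arguments": {"steps": [{"delta_pos": [0,0,-15],"turn": 0,"fingers": 50},{"delta_pos": [0,0,-28],"turn": 0,"fingers": 50},{"delta_pos": [0,0,-36],"turn": 0,"fingers": 50},{"delta_pos": [0,0,-40],"turn": 0,"fingers": 50},{"delta_pos": [0,0,-40],"turn": 0,"fingers": 50},{"delta_pos": [0,0,-40],"turn": 0,"fingers": 30},{"delta_pos": [0,0,-40],"turn": 0,"fingers": 10},{"delta_pos": [0,0,-40],"turn": 0,"fingers": 10},{"delta_pos": [0,0,-40],"turn": 0,"fingers": 10},{"delta_pos": [0,0,-40],"turn": 0,"fingers": 10},{"delta_pos": [0,0,-40],"turn": 0,"fingers": 10}]}}

```text
time_s: 11.67
position: [0.5374, -0.2875, 0.0201]
tcp_rot: [[0.107, 0.001, 0.994], [-0.994, -0.001, 0.107], [0.001, -1.0, 0.001]]
force: [0.2, -0.5, 2.6]
opening: 0.284
```

Emit:
{"name": "jog_arm", "arguments": {"steps": [{"delta_pos": [0,0,15],"turn": 0,"fingers": 10},{"delta_pos": [0,0,40],"turn": 0,"fingers": 10},{"delta_pos": [0,0,70],"turn": 0,"fingers": 10},{"delta_pos": [0,0,100],"turn": 0,"fingers": 10},{"delta_pos": [0,8,125],"turn": 0,"fingers": 10},{"delta_pos": [0,25,145],"turn": 0,"fingers": 10},{"delta_pos": [-2,50,150],"turn": -2,"fingers": 10},{"delta_pos": [-4,80,150],"turn": -4,"fingers": 10},{"delta_pos": [-6,110,150],"turn": -6,"fingers": 10},{"delta_pos": [-8,140,150],"turn": -8,"fingers": 10},{"delta_pos": [-10,170,150],"turn": -10,"fingers": 10},{"delta_pos": [-10,200,150],"turn": -12,"fingers": 10},{"delta_pos": [-10,230,150],"turn": -12,"fingers": 10},{"delta_pos": [-10,260,150],"turn": -12,"fingers": 10},{"delta_pos": [-10,290,150],"turn": -12,"fingers": 10},{"delta_pos": [-10,320,150],"turn": -12,"fingers": 10},{"delta_pos": [-10,350,150],"turn": -12,"fingers": 10},{"delta_pos": [-10,380,150],"turn": -12,"fingers": 10},{"delta_pos": [-10,410,150],"turn": -12,"fingers": 10},{"delta_pos": [-10,440,150],"turn": -12,"fingers": 10}]}}

```text
time_s: 13.33
position: [0.5266, 0.1543, 0.1695]
tcp_rot: [[-0.103, -0.0, 0.995], [-0.995, 0.0, -0.103], [0.0, -1.0, -0.0]]
force: [0.1, 0.1, 0.2]
opening: 0.284
```

Emit:
{"name": "jog_arm", "arguments": {"steps": [{"delta_pos": [0,25,-10],"turn": 0,"fingers": 10},{"delta_pos": [0,40,-30],"turn": 0,"fingers": 10},{"delta_pos": [0,49,-50],"turn": 0,"fingers": 10},{"delta_pos": [0,49,-70],"turn": 0,"fingers": 10},{"delta_pos": [0,49,-75],"turn": 0,"fingers": 10},{"delta_pos": [0,49,-75],"turn": 0,"fingers": 10},{"delta_pos": [0,49,-75],"turn": 0,"fingers": 10}]}}

```text
time_s: 13.92
position: [0.5273, 0.2016, 0.0948]
tcp_rot: [[-0.103, -0.0, 0.995], [-0.995, -0.0, -0.103], [0.0, -1.0, -0.0]]
force: [1.3, -0.8, -0.5]
opening: 0.287
```

```bash
python3 - <<'E'
from h import *
s=read_state(); print(s['time_s'],s['position'],s['force'],s['opening'])
im=capture("scene"); t=capture("top")
cv2.imwrite("pics/p3.png",np.hstack([cv2.resize(im[270:410,280:460],(400,311),interpolation=cv2.INTER_CUBIC),cv2.resize(t[180:290,170:310],(400,311),interpolation=cv2.INTER_CUBIC)])[...,::-1])
for r in trace("slat_a","scene"): print(r['confidence'],rect("scene",r['mask'],s['position'][2]-.005))
E
```

```text
13.9167 [0.52728875 0.20156921 0.09478223] [ 1.26763899 -0.83947174 -0.50169376] 0.2874006450611901
0.7 (array([ 313.8, -428.8]), array([ 32.8, 158.1]), 20.4, 'mean', array([ 313.6, -428.3]), 'axis', np.float64(110.0), 'n', 370)
0.63 (array([ 336.6, -242.3]), array([162.3,  28.5]), 43.8, 'mean', array([ 337.6, -241.2]), 'axis', np.float64(43.9), 'n', 417)
0.61 (array([547.2, 314.5]), array([ 29.8, 157.1]), 83.9, 'mean', array([547.7, 314.3]), 'axis', np.float64(174.2), 'n', 885)
```

View pics/p3.png

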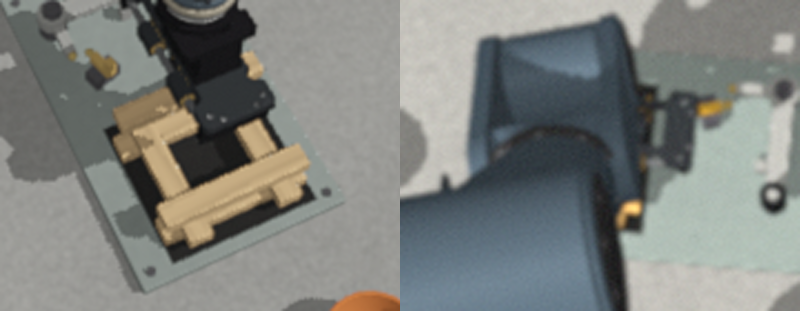

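Emit:
{"name": "jog_arm", "arguments": {"steps": [{"delta_pos": [0,0,-10],"turn": 0,"fingers": 10},{"delta_pos": [0,0,-20],"turn": 0,"fingers": 10},{"delta_pos": [0,0,-27],"turn": 0,"fingers": 10},{"delta_pos": [0,0,-31],"turn": 0,"fingers": 10},{"delta_pos": [0,0,-33],"turn": 0,"fingers": 10},{"delta_pos": [0,0,-33],"turn": 0,"fingers": 10},{"delta_pos": [0,0,-33],"turn": 0,"fingers": 10}]}}

```text
time_s: 14.65
position: [0.5263, 0.2016, 0.0619]
tcp_rot: [[-0.102, -0.002, 0.995], [-0.995, -0.001, -0.102], [0.001, -1.0, -0.002]]
force: [-2.5, -0.9, 6.4]
opening: 0.283
```

Emit:
{"name": "jog_arm", "arguments": {"steps": [{"delta_pos": [0,0,0],"turn": 0,"fingers": 35},{"delta_pos": [0,0,0],"turn": 0,"fingers": 45},{"delta_pos": [0,0,0],"turn": 0,"fingers": 50},{"delta_pos": [0,0,0],"turn": 0,"fingers": 50},{"delta_pos": [0,0,10],"turn": 0,"fingers": 50},{"delta_pos": [0,0,30],"turn": 0,"fingers": 50},{"delta_pos": [0,0,60],"turn": 0,"fingers": 50},{"delta_pos": [0,0,90],"turn": 0,"fingers": 50},{"delta_pos": [-5,-15,108],"turn": 0,"fingers": 30},{"delta_pos": [-20,-40,108],"turn": 0,"fingers": 0},{"delta_pos": [-35,-70,108],"turn": 0,"fingers": 0},{"delta_pos": [-52,-102,108],"turn": 0,"fingers": 0},{"delta_pos": [-52,-102,90],"turn": 0,"fingers": 0},{"delta_pos": [-52,-102,90],"turn": 0,"fingers": 0}]}}

```text
time_s: 15.82
position: [0.4731, 0.0985, 0.1508]
tcp_rot: [[-0.106, -0.004, 0.994], [-0.994, 0.0, -0.106], [0.0, -1.0, -0.004]]
force: [-0.6, -0.9, -0.2]
opening: 0.129
```

```bash
python3 - <<'E'
from h import *
s=read_state(); print(s['time_s'],s['position'],s['force'],s['opening'])
im=capture("scene"); t=capture("top")
cv2.imwrite("pics/p4.png",np.hstack([cv2.resize(im[220:410,260:460],(400,380),interpolation=cv2.INTER_CUBIC),cv2.resize(t[170:290,190:340],(400,380),interpolation=cv2.INTER_CUBIC)])[...,::-1])
for r in trace("slat_a","scene"): print(r['confidence'],rect("scene",r['mask'],.057))
for t in("place_left","place_right","idler","pivot","stack1","slat_a"):
    print(t,[(x['confidence'],[round(float(v),4) for v in x['position']]) for x in tip_of(t,"scene")])
E
```

```text
15.8167 [0.47307926 0.0984509  0.15077686] [-0.61081243 -0.93753769 -0.19953996] 0.12914296980378348
0.93 (array([ 296.8, -465.2]), array([ 37.3, 163.6]), 18.3, 'mean', array([ 296.5, -465.6]), 'axis', np.float64(109.3), 'n', 400)
0.78 (array([537.6, 302.5]), array([ 31.8, 162.2]), 84.7, 'mean', array([539.6, 302.1]), 'axis', np.float64(174.4), 'n', 924)
0.77 (array([ 324.5, -266.6]), array([154.3,  27.7]), 43.6, 'mean', array([ 346. , -247.6]), 'axis', np.float64(48.0), 'n', 241)
0.76 (array([525.9, 204.6]), array([ 33.5, 165.2]), 85.3, 'mean', array([527.6, 204.2]), 'axis', np.float64(175.2), 'n', 894)
place_left [(0.84, [0.5339, 0.303, 0.0432])]
place_right [(0.82, [0.525, 0.2042, 0.0382])]
idler [(0.61, [0.4655, 0.0391, 0.0638])]
pivot [(0.84, [0.5872, 0.0237, 0.0737])]
stack1 [(0.86, [0.4835, 0.2597, 0.0226]), (0.81, [0.5269, 0.1991, 0.0143]), (0.63, [0.58, 0.2484, 0.0303]), (0.51, [0.5387, 0.3015, 0.0078])]
slat_a [(0.96, [0.2678, -0.5139, 0.0016]), (0.65, [0.5368, 0.3035, 0.0425]), (0.62, [0.5269, 0.2015, 0.0431]), (0.6, [0.5239, 0.2055, 0.0401]), (0.54, [0.2948, -0.315, 0.0039])]
```

View pics/p4.png

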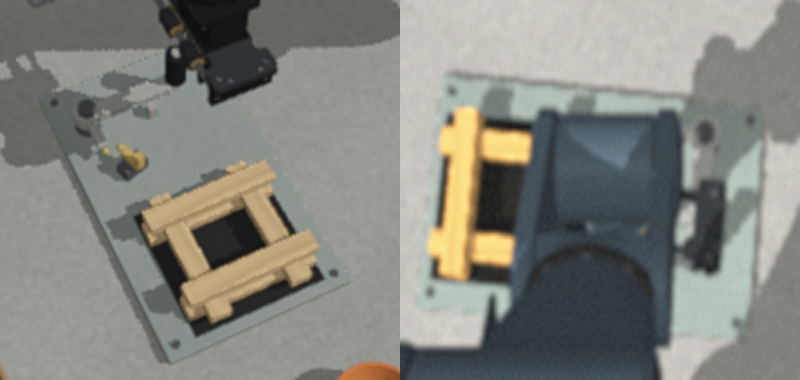

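Emit:
{"name": "jog_arm", "arguments": {"steps": [{"delta_pos": [0,0,-15],"turn": 0,"fingers": 0},{"delta_pos": [0,0,-35],"turn": 0,"fingers": 0},{"delta_pos": [0,0,-55],"turn": 0,"fingers": 0},{"delta_pos": [0,0,-75],"turn": 0,"fingers": 0},{"delta_pos": [0,0,-84],"turn": 0,"fingers": 0},{"delta_pos": [0,0,-84],"turn": 0,"fingers": 0},{"delta_pos": [0,-5,-84],"turn": 0,"fingers": 0},{"delta_pos": [0,-10,-84],"turn": 0,"fingers": 0},{"delta_pos": [-1,-15,-84],"turn": 0,"fingers": 0},{"delta_pos": [-1,-20,-84],"turn": 0,"fingers": 0},{"delta_pos": [-1,-20,-84],"turn": 0,"fingers": 0}]}}

```text
time_s: 17.18
position: [0.4746, 0.0788, 0.0683]
tcp_rot: [[-0.104, 0.001, 0.995], [-0.995, -0.0, -0.104], [0.0, -1.0, 0.001]]
force: [-0.3, 0.1, -0.2]
opening: 0.006
```

```bash
python3 - <<'E'
from h import *
s=read_state(); print(s['time_s'],s['position'],s['force'],s['opening'])
im=capture("scene")
cv2.imwrite("pics/p5.png",cv2.resize(im[215:335,270:430],(800,600),interpolation=cv2.INTER_CUBIC)[...,::-1])
E
```

```text
17.1833 [0.47458065 0.078763   0.06829351] [-0.32989433  0.06726233 -0.23597815] 0.005624873153869859
```

View pics/p5.png

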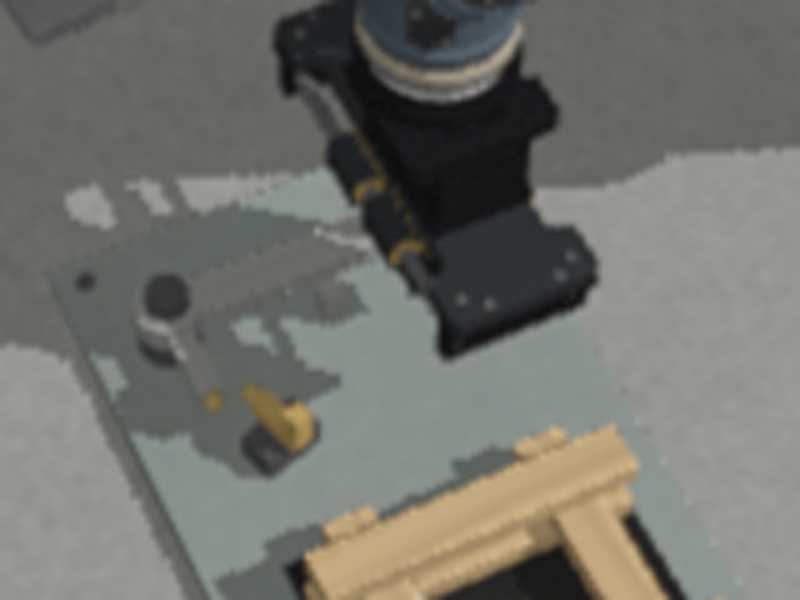

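Emit:
{"name": "jog_arm", "arguments": {"steps": [{"delta_pos": [-1,-5,0],"turn": 0,"fingers": 0},{"delta_pos": [-2,-10,0],"turn": 0,"fingers": 0},{"delta_pos": [-3,-15,0],"turn": 0,"fingers": 0},{"delta_pos": [-4,-20,0],"turn": 2,"fingers": 0},{"delta_pos": [-5,-25,0],"turn": 5,"fingers": 0},{"delta_pos": [-7,-30,0],"turn": 7,"fingers": 0},{"delta_pos": [-8,-36,0],"turn": 10,"fingers": 0},{"delta_pos": [-8,-36,0],"turn": 10,"fingers": 0},{"delta_pos": [-8,-36,0],"turn": 10,"fingers": 0}]}}

```text
time_s: 17.98
position: [0.4658, 0.0444, 0.0676]
tcp_rot: [[0.07, -0.0, 0.998], [-0.998, 0.002, 0.07], [-0.002, -1.0, -0.0]]
force: [0.5, 6.4, 0.9]
opening: 0.005
```

```bash
python3 - <<'E'
from h import *
s=read_state(); print(s['time_s'],s['position'],s['force'],s['opening'])
im=capture("scene"); t=capture("top")
cv2.imwrite("pics/p6.png",np.hstack([cv2.resize(im[215:315,270:400],(400,308),interpolation=cv2.INTER_CUBIC),cv2.resize(t[170:290,190:340],(400,308),interpolation=cv2.INTER_CUBIC)])[...,::-1])
E
```

```text
17.9833 [0.46577083 0.04436448 0.06756534] [0.52372348 6.39782379 0.90789047] 0.005471900864380389
```

View pics/p6.png

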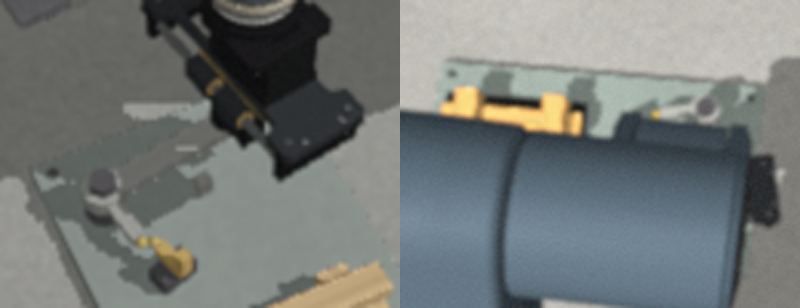

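Emit:
{"name": "jog_arm", "arguments": {"steps": [{"delta_pos": [0,-5,0],"turn": 2,"fingers": 0},{"delta_pos": [-1,-10,0],"turn": 5,"fingers": 0},{"delta_pos": [-2,-16,0],"turn": 7,"fingers": 0},{"delta_pos": [-2,-21,0],"turn": 10,"fingers": 0},{"delta_pos": [-2,-26,0],"turn": 12,"fingers": 0},{"delta_pos": [-1,-31,0],"turn": 14,"fingers": 0},{"delta_pos": [-1,-36,0],"turn": 17,"fingers": 0},{"delta_pos": [0,-41,0],"turn": 19,"fingers": 0},{"delta_pos": [1,-46,0],"turn": 21,"fingers": 0},{"delta_pos": [1,-46,0],"turn": 21,"fingers": 0},{"delta_pos": [1,-46,0],"turn": 21,"fingers": 0}]}}

```text
time_s: 19.0
position: [0.4662, -0.0006, 0.0675]
tcp_rot: [[0.423, -0.002, 0.906], [-0.906, 0.003, 0.423], [-0.003, -1.0, -0.0]]
force: [1.7, 12.3, 1.8]
opening: 0.0
```

```bash
python3 - <<'E'
from h import *
s=read_state(); print(s['time_s'],s['position'],s['force'],s['opening'])
im=capture("scene"); t=capture("top")
cv2.imwrite("pics/p7.png",np.hstack([cv2.resize(im[215:315,270:400],(400,308),interpolation=cv2.INTER_CUBIC),cv2.resize(im[220:410,260:460],(400,308),interpolation=cv2.INTER_CUBIC)])[...,::-1])
for r in trace("tension_arm","scene"): print(r['confidence'],rect("scene",r['mask'],.043))
for t in("idler","pivot","tension_arm"):
  for n in ("scene","top"): print(t,n,[(x['confidence'],[round(float(v),4) for v in x['position']]) for x in tip_of(t,n)])
for r in trace("slat_a","scene"): print(r['confidence'],rect("scene",r['mask'],.057)[:6])
E
```

```text
19.0 [ 0.46618243 -0.00062578  0.06751231] [ 1.69665439 12.26526222  1.80256388] 2.5282615573654885e-05
0.87 (array([537.9,   1. ]), array([160.7,  72.2]), 45.6, 'mean', array([544.7,  12.3]), 'axis', np.float64(33.3), 'n', 687)
idler scene [(0.81, [0.479, -0.0234, 0.0681])]
idler top []
pivot scene [(0.63, [0.5861, 0.0253, 0.0739])]
pivot top [(0.73, [0.5878, 0.0253, 0.0722]), (0.58, [0.6679, -0.3975, 0.0005]), (0.34, [0.5567, -0.4908, -0.0022])]
tension_arm scene [(0.88, [0.592, 0.022, 0.0283]), (0.29, [0.5847, 0.0239, 0.0728])]
tension_arm top [(0.54, [0.5846, 0.0232, 0.0324])]
0.95 (array([527. , 204.2]), array([ 31.5, 164.8]), 84.8, 'mean', array([527.6, 204.3]), 'axis')
0.65 (array([ 298.4, -468.5]), array([ 39.9, 155.7]), 20.4, 'mean', array([ 298.1, -468.4]), 'axis')
0.58 (array([536.2, 302.5]), array([ 31.5, 163.4]), 83.9, 'mean', array([537.2, 302.2]), 'axis')
```

View pics/p7.png

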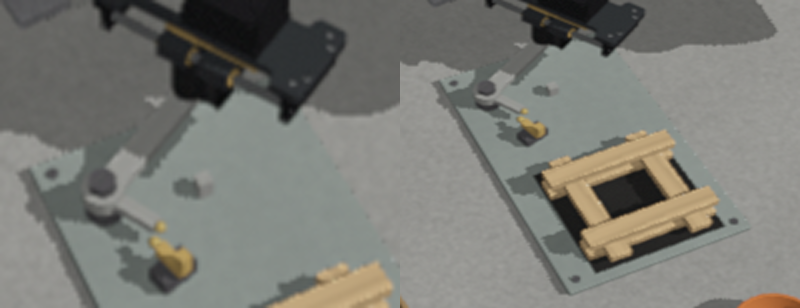

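```bash
python3 - <<'E'
from h import *
im=capture("scene"); s=read_state(); print(s['time_s'],s['position'],s['force'],abs(s['qvel']).max())
c=cv2.resize(im[220:295,285:355],(747,800),interpolation=cv2.INTER_CUBIC)[:600]
cv2.imwrite("pics/p8.png",c[...,::-1])
P=np.array([.5875,.0241])
for th in(.42,.5,.55,.6,.7):
    a=np.radians(174.1)+th; d=np.array([np.cos(a),np.sin(a)]);n=np.array([-d[1],d[0]])
    for o in(-.011,.011):
        q=np.array([[*(P+d*l+n*o),.043] for l in(.03,.085)]); u=proj("scene",q)
        print(th,o,((u-[285,220])*800/75).round(0).tolist())
E
```

```text
19.55 [ 4.66074730e-01 -2.82967711e-04  6.74990272e-02] [ 0.78801602 11.40406996  1.55492222] 0.07776190123979185
0.42 -0.011 [[310.0, 547.0], [466.0, 399.0]]
0.42 0.011 [[239.0, 496.0], [395.0, 349.0]]
0.5 -0.011 [[304.0, 539.0], [445.0, 382.0]]
0.5 0.011 [[229.0, 493.0], [370.0, 337.0]]
0.55 -0.011 [[301.0, 535.0], [432.0, 372.0]]
0.55 0.011 [[222.0, 491.0], [354.0, 330.0]]
0.6 -0.011 [[296.0, 530.0], [418.0, 362.0]]
0.6 0.011 [[215.0, 490.0], [338.0, 324.0]]
0.7 -0.011 [[287.0, 522.0], [388.0, 346.0]]
0.7 0.011 [[202.0, 489.0], [304.0, 314.0]]
```

View pics/p8.png

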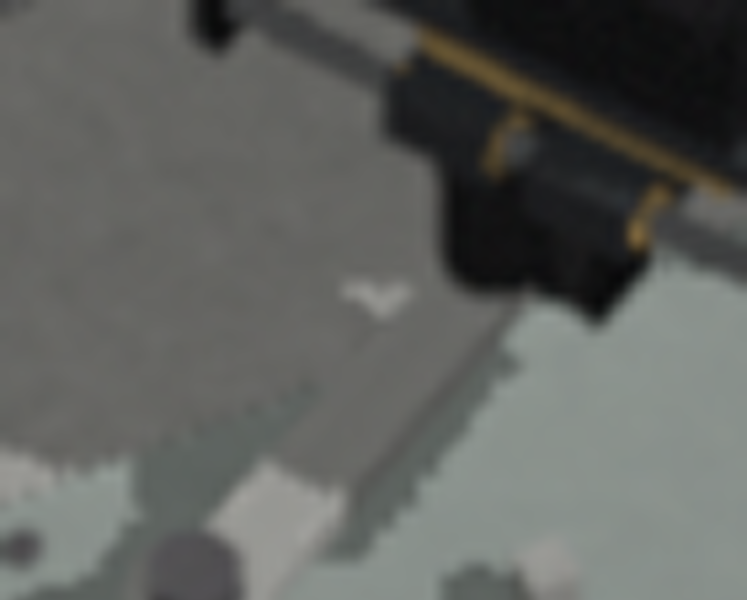

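Emit:
{"name": "jog_arm", "arguments": {"steps": [{"delta_pos": [1,-2,0],"turn": 1,"fingers": 0},{"delta_pos": [1,-4,0],"turn": 1,"fingers": 0},{"delta_pos": [1,-4,0],"turn": 1,"fingers": 0},{"delta_pos": [1,-4,0],"turn": 1,"fingers": 0},{"delta_pos": [1,-4,0],"turn": 1,"fingers": 0},{"delta_pos": [1,-4,0],"turn": 1,"fingers": 0}]}}

```text
time_s: 20.05
position: [0.4671, -0.0042, 0.0675]
tcp_rot: [[0.439, -0.002, 0.898], [-0.898, 0.003, 0.439], [-0.004, -1.0, -0.0]]
force: [2.1, 12.0, 0.5]
opening: 0.006
```

```bash
python3 - <<'E'
from h import *
im=capture("scene"); s=read_state(); print(s['time_s'],s['position'],s['force'],abs(s['qvel']).max())
for t in("idler","pivot","brush","jar","tall_bottle","stopper","cork_block","basin"):
  print(t,[(x['confidence'],[round(float(v),4) for v in x['position']]) for x in tip_of(t,"scene")][:2])
for r in trace("slat_a","scene"): print(r['confidence'],rect("scene",r['mask'],.057)[:6])
cv2.imwrite("pics/p9.png",im[...,::-1])
E
```

```text
20.1 [ 0.46707012 -0.00416698  0.06749734] [ 0.52150211 12.23735801  1.89525917] 0.06136177577252491
idler [(0.7, [0.4793, -0.025, 0.0669])]
pivot [(0.74, [0.5826, 0.025, 0.0698]), (0.24, [0.5817, 0.2485, 0.0276])]
brush [(0.94, [0.4745, -0.1975, -0.0032])]
jar [(0.85, [0.67, -0.4002, 0.002])]
tall_bottle [(0.56, [0.7383, -0.2166, -0.002]), (0.27, [0.5267, 0.2028, 0.0113])]
stopper [(0.57, [0.6975, -0.296, 0.003])]
cork_block [(0.86, [0.5565, -0.4912, 0.0035])]
basin []
0.86 (array([ 298.2, -469.5]), array([ 35.1, 149. ]), 20.4, 'mean', array([ 297.7, -468.2]), 'axis')
0.8 (array([536.9, 302.1]), array([ 31.3, 162.4]), 84.5, 'mean', array([539.3, 302.2]), 'axis')
0.56 (array([527.3, 204.1]), array([ 32.2, 162.4]), 84.9, 'mean', array([529.3, 204. ]), 'axis')
0.49 (array([ 670.3, -386.9]), array([146.9,  70.8]), 78.9, 'mean', array([ 669.9, -385.8]), 'axis')
0.41 (array([ 566.8, -449.3]), array([77.7, 73.4]), 88.2, 'mean', array([ 566.9, -449.3]), 'axis')
0.17 (array([514.8, 497.5]), array([96.3, 95.9]), 11.5, 'mean', array([514.7, 497.9]), 'axis')
```

View pics/p9.png

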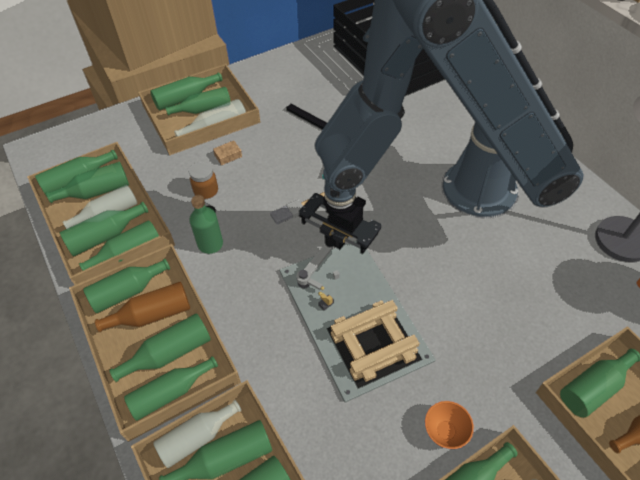

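The picture shows the stack standing at (378,340), the tensioner held back at (340,235), and nothing else disturbed. I'm handing in.

```bash
python3 -c "
from rig import *
print(hand_in()); s=read_state(); print(s['time_s'],s['force'],s['position'])"
```

```text
the job is handed in; nothing more can be done
None
the job is handed in; nothing more can be done
```

I laid both loose slats on the stack, let them go, and handed in with the closed fingers still holding the tensioner arm back. Hand-in was at about 20 s of the 66 s allowed, and it gave no verdict.

- **Slats:** In the last picture the slat centres measured (537, 302) mm and (527, 204) mm. My targets were about (537, 301) and (527, 202), so both are within about 3 mm. They sit within about 1° of the stand's yaw. The lower slats showed no visible shift.
- **Tensioner:** My estimates of its angle ranged from 0.48 to 0.56 rad. The network's roller and pivot positions gave about 0.52 before a final 4 mm nudge and 0.48 after it, against 0.50–0.56 from the bar's edge in the image and the gripper's position. I trust the second figure more, and all of them are past 0.42. The push was steady at about 12 N.
- **Bystanders:** The brush, jar, bottle, stopper and cork block measured within 5 mm of where they started. The network did not report the basin in the last check. It looks unmoved in the picture, and I never went near it.
- **Refused move:** One move was refused because its rows left out the turn value. It had no effect on the scene, and I sent it again.

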